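# Reset the sprung mousetrap at the shoe shine stall

## Task

Mice gnaw the brushes at night, so both snap traps on the bench must be set; one has gone off. Draw the red bar of the trap that has gone off right back over its spring until the yellow catch hooks it, then let go without setting it off: the bar must never fly free. The other trap must stay set throughout.

Things in the scene. Friction and masses are not known exactly. Their poses are not given: they have to be found in the camera images.
- gone_trap: trap that has gone off: grey base 205 mm (x) by 104 mm (y), rims 13 mm high, screwed to the bench. Origin on the bench under the arm's hinge, z up; the hinge line runs along y, 30 mm up. Gone off, the arm leans to its +x; set, to its -x (roughly towards the robot). On the -x half stands the yellow catch, at y 36 to 44 mm, 83 mm high; it hooks the +y end of the arm's crossbar
- gone_trap_bar (a point): middle of the red grip sleeve, 14 mm thick, 44 mm long along the trap's y, on that arm's 8 mm steel crossbar (102 mm), 80 mm from the hinge line; side wires at y -29 and 29 mm. Gone off: 51 mm above the bench, trap x 77 mm. Set: 70 mm up, x -69 mm. The sleeve can turn between the fingers, so the gripper may stay upright all the way
- gone_trap_arm (a joint): that arm's angle a, rad: 0 gone off, growing as drawn up and over to -x. Bar at trap x = 80 cos(a + 0.262), z = 30 + 80 sin(a + 0.262) mm. Spring: 2.5 N at the bar at 0, 5 N when set. From about 2.1 the bar pushes the catch aside; near 2.36 the catch snaps over it, and let go it rests at 2.34 to 2.37; firm stop at 2.61. Draw to about 2.5, then let go
- gone_trap_catch (a joint): that catch's angle, rad: 0 home (hooking), 0.2 pushed aside; a light spring returns it. One piece with the yellow bait pedal, a plate at trap x -49 to -19, y -21 to 41 mm, 27 mm above the bench (bait lump to 37 mm high at y 13 to 23): 1 to 2 N down on the pedal frees the hook
- set_trap_arm (a joint): arm angle of the other, identical trap, already set: near 2.35, leaning to its -x, hooked by its own catch; it must stay so
There are look-alikes about, which are no part of the job. What is shaped like the gone_trap but blue or orange is not meant.

How it is judged:
At the end, for the whole second after the job is handed in: The arm of the trap that had gone off is held back by its catch (arm angle between 2.25 and 2.45 rad, still; catch angle under 0.06 rad), and the other trap is still set (its arm above 2.25 rad) (value of joint gone_trap_arm between 2.25 and 2.45 rad and velocity of joint gone_trap_arm between -0.3 and 0.3 rad/s and value of joint gone_trap_catch below 0.06 rad and value of joint set_trap_arm above 2.25 rad); the robot touches nothing.
It fails at once if the drawn arm flew free (it swung back, short of the catch, faster than 6 rad/s) (value of joint gone_trap_arm below 2.1 rad and velocity of joint gone_trap_arm below -6 rad/s).
It fails at once if the trap that was already set went off (value of joint set_trap_arm below 2.1 rad).
It also fails if it takes over 42 s, if anything falls off the work surface, if the arm or the gripper's body presses on something with over 40 N, if the wrist force passes 120 N, or if a joint passes its speed limit or range.

## Robot

A 7-joint arm with a two-finger parallel gripper is mounted at the origin on the work surface. World frame = base frame: x ahead of the robot, y to its left, z up, the work surface at z = 0. Lengths are in m, angles in rad, forces in N, time in s.
With the tool pointing down it reaches from about 0.4 to 0.925 m from the base axis. Payload 5.6 kg.
Tool frame: the origin (TCP) lies at the very end of the fingers, on their centre line; the grasp point (between the pads) lies 19 mm behind it; z points along the fingers, y is the line along which they close (so a half turn about z gives the same grasp; the last joint's range is limited). The gripper opens to 85 mm and grips with 20 to 120 N. Pads are 22 mm wide; open, the fingers measure 114 mm over their backs; the gripper's body (76 mm by 85 mm) begins 54 mm behind the grasp point. The pads swing forward as they close: fully open they stand 13 mm farther back than shut.
Start: joints at [1.078, 0.468, -0.012, 1.603, 0.006, 1.071, -0.056], TCP at [0.283, -0.585, 0.231] pointing down, gripper open.
Joint ranges: [-2.53, 2.53], [-0.31, 2.02], [-1.57, 1.55], [0.28, 2.44], [-1.29, 4.43], [0.15, 1.84], [-2.92, 2.92]. Speed limits (rad/s): [2.57, 2.57, 3.14, 3.14, 3.14, 3.14, 3.14].

## Interface

Orientations are given as [roll, pitch, yaw] about the fixed x, y, z axes, in that order (R = Rz(yaw) Ry(pitch) Rx(roll)).
In Python, from cell import sense, camera, job_done gives the robot as it stands.
- The arm moves only by the tool move_arm, never from a script. Its argument "series" is one flat list of numbers, 7 for each row, row after row: the shift along the world's x, y, z in m, then the turn, a rotation vector about the world's x, y, z in degrees, then the opening, from 0 (shut) to 1 (fully open). In form: [tx, ty, tz, rx, ry, rz, gripper, tx, ty, tz, rx, ry, rz, gripper, ...]. A call has 1 to 12 rows; each row shifts and turns the commanded pose from where the row before left it; what a row does not reach is not made up. A row lasts 1/10 s, in which the tool goes at most 50 mm and 8.59 degrees, less where a joint would pass 70% of its speed; a pose out of reach is approached as far as the arm can. A call is refused whole if a number of a shift passes 0.05 or a number of a turn 8.59, either way. A call with a gripper value outside its range is refused whole. The fingers move at their own pace and stop on an object; "squeeze" is the grip in N (left out, the last holds). Time passes only in rows, so rows that do not move let the fingers close. It gives the time, the measured TCP pose, the force, the opening and the grip force at its end, in the units of the state.
- sense(): the state, without advancing time (a new reading comes with each control period).
- camera(name): name is "scene" or "top"; returns a dict with "color" (480x640x3 uint8, blue, green, red), "z_map" (480x640 float32, m along the optical axis (not along the pixel's ray), 0 where there is no reading), "fx", "fy", "cx", "cy" (pixels), "world_from_camera" (4x4, takes a point from camera to world coordinates). Camera axes: x right, y up, looking along -z (the intrinsics and any distortion apply to the point x, -y, -z); pixel columns grow to the right and rows downward; lengths in m; the calibration is good to about 2 mm. A picture is of the moment at which its call begins.
- job_done(): hands the job in; it is judged then, once.
The state is a dict: "t": time; "joint_pos": joint angles; "joint_vel": joint speeds; "tau": joint torques, N m; "ee_pos": TCP position; "eef_rot": TCP orientation; "ft_force": force on the tool from outside, world axes, zero at the start; "torque": the same for the moment, N m; "opening": opening from 0.0 (shut) to 1.0 (fully open); "grip_force": force on a finger pad.
Only numpy, scipy, OpenCV 4.12 (cv2) and the standard library are available. Lean on these libraries where they do the work, as an engineer would, in place of code of your own. Each camera call takes 0.05 s, during which the arm holds its last target. There are 200 camera calls.

## Working session

There is one attempt and no reset: what is moved stays moved. The work goes in short steps, Python scripts to look and compute and a tool call to move; the robot and the scene stay as the last step left them, time stands still between calls to the robot, and variables do not carry over. Pictures are saved under pics/ and viewed, at most 10 in all, crops included, and the job is handed in when it is done.

Besides the shell and the picture viewer there is one more tool, called after ">>>" as name(argument=value, ...), one argument or row to a line, values as JSON. move_arm: Moves the arm, as the interface text tells. Its arguments: {"type":"object","properties":{"series":{"type":"array"},"squeeze":{"type":"number"}},"required":["series"]}

```bash
mkdir -p pics; ls; cat > h.py <<'E'
import numpy as np, cv2
from cell import sense, camera, job_done
def cloud(c):
    z=c["z_map"]; v,u=np.mgrid[0:480,0:640]
    p=np.stack([(u-c["cx"])/c["fx"]*z,-(v-c["cy"])/c["fy"]*z,-z,np.ones_like(z)],-1)
    w=p@np.array(c["world_from_camera"]).T
    w[z==0]=np.nan
    return w[...,:3]
E
python3 - <<'E'
from h import *
for n in ("top","scene"):
    c=camera(n); cv2.imwrite(f"pics/{n}0.png",c["color"]); np.savez(f"{n}0.npz",p=cloud(c),c=c["color"]); print([k for k in c], np.round(c["world_from_camera"],3), c["fx"])
print(sense())
E
```

```text
pics
['color', 'z_map', 'fx', 'fy', 'cx', 'cy', 'world_from_camera'] [[-0.     0.987 -0.161  0.312]
 [-1.     0.     0.002  0.202]
 [ 0.002  0.161  0.987  1.182]
 [ 0.     0.     0.     1.   ]] 440.9297172310607
['color', 'z_map', 'fx', 'fy', 'cx', 'cy', 'world_from_camera'] [[-0.29  -0.838  0.461  0.995]
 [ 0.957 -0.248  0.152  0.349]
 [-0.013  0.485  0.874  1.004]
 [ 0.     0.     0.     1.   ]] 484.9718906855159
{'t': 0.1, 'joint_pos': array([ 1.07800263,  0.46829336, -0.01158318,  1.60354324,  0.00604549,
        1.07140312, -0.05631627]), 'joint_vel': array([-0.00091595, -0.00277648,  0.00015767, -0.00157762, -0.00105955,
        0.00207975, -0.00095581]), 'tau': array([ 7.40784635e-04, -5.33517551e+01,  2.12332746e-02, -2.51964408e+01,
        1.14633134e-02,  4.32155954e-03, -1.13926541e-05]), 'ee_pos': array([ 0.28230446, -0.58493132,  0.23042599]), 'eef_rot': array([-3.13998683e+00,  1.65002837e-04,  4.49717453e-01]), 'ft_force': array([-0.21578172,  0.45144107,  0.19550792]), 'torque': array([-0.00976033,  0.02078715,  0.029374  ]), 'grip_force': 0.0, 'opening': 0.9995238668243925}
```

View pics/top0.png

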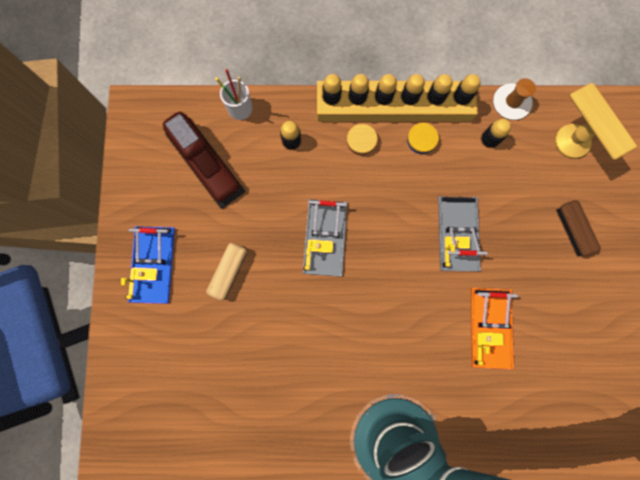

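View pics/scene0.png

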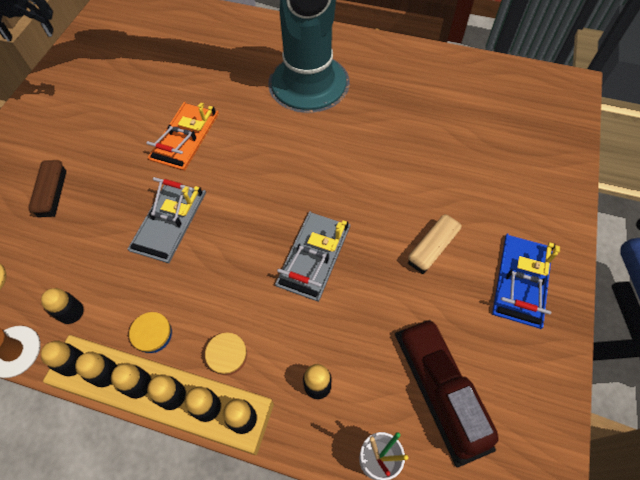

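The top view shows the sprung grey trap at about (325,238), with its red bar at (328,203) and its catch at (310,265). The set grey trap is at (460,235), and the blue and orange ones are look-alikes. In the scene view the gone trap is at about (313,255).

```bash
python3 - <<'E'
from h import *
boxes={"top":(295,355,192,285),"scene":(265,360,200,305)}
G=[]
for n,(a,b,t,d) in boxes.items():
    D=np.load(n+"0.npz"); p=D["p"][t:d,a:b].reshape(-1,3); c=D["c"][t:d,a:b].reshape(-1,3).astype(int)
    B,Gc,R=c.T
    red=(R>130)&(Gc<60)&(B<60); yel=(R>150)&(Gc>120)&(B<80); grey=(abs(R-B)<25)&(R>60)&(R<150)&(p[:,2]<.03)
    print(n,"red",red.sum(),np.nanmedian(p[red],0),np.nanmin(p[red],0),np.nanmax(p[red],0))
    print(" yel",yel.sum()); hi=yel&(p[:,2]>.065); print(" catch top",hi.sum(),np.nanmean(p[hi],0),np.nanmax(p[yel],0))
    lo=yel&(p[:,2]<.04)&(p[:,2]>.02);print(" pedal",np.nanmean(p[lo],0))
    q=p[grey&np.isfinite(p[:,2])]
    print(" grey",len(q),cv2.minAreaRect(q[:,:2].astype(np.float32)*1000),np.median(q[:,2]))
    r=p[red&np.isfinite(p[:,2])]; print(" redrect",cv2.minAreaRect(r[:,:2].astype(np.float32)*1000), np.percentile(r[:,2],[10,50,90]))
    # yaw from red pca
    r2=r[:,:2]-r[:,:2].mean(0); w,v=np.linalg.eigh(r2.T@r2); print(" bar axis deg",np.degrees(np.arctan2(*v[::-1,1])))
E
```

```text
top red 61 [0.60641212 0.17347395 0.05774331] [0.60021673 0.15261606 0.05107069] [0.61293403 0.191896   0.06219563]
 yel 434
 catch top 19 [0.47421178 0.22243773 0.0813256 ] [0.65037972 0.25896612 0.08677837]
 pedal [0.48979253 0.19570042 0.02891099]
 grey 1815 ((524.677978515625, 177.53872680664062), (105.26079559326172, 202.80142211914062), 85.56043243408203) 0.009138745620706157
 redrect ((606.5308227539062, 171.87660217285156), (39.44255828857422, 10.339277267456055), 84.29637908935547) [0.05432199 0.05774331 0.05957398]
 bar axis deg 84.24837744708786
scene red 106 [0.60815966 0.17152507 0.05708854] [0.60125774 0.15003532 0.04907174] [0.61465854 0.19216243 0.06203553]
 yel 402
 catch top 42 [0.47600109 0.22261055 0.07685909] [0.51290142 0.23079262 0.08608305]
 pedal [0.49069709 0.19606532 0.02884309]
 grey 2299 ((523.3831787109375, 174.3609161376953), (112.7475357055664, 204.82012939453125), 85.38748931884766) 0.00947456538662228
 redrect ((607.3648681640625, 171.48287963867188), (42.51348114013672, 12.310341835021973), 83.88447570800781) [0.05307291 0.05708854 0.05985879]
 bar axis deg 84.87600710639201
```

>>> move_arm(
  series=[0.0135,0.0315,0,0,0,2.47,0.55,0.0135,0.0315,0,0,0,2.47,0.55,0.0135,0.0315,0,0,0,2.47,0.55,0.0135,0.0315,0,0,0,2.47,0.55,0.0135,0.0315,0,0,0,2.47,0.55,0.0135,0.0315,0,0,0,2.47,0.55,0.0135,0.0315,0,0,0,2.47,0.55,0.0135,0.0315,0,0,0,2.47,0.55,0.0135,0.0315,0,0,0,2.47,0.55,0.0135,0.0315,0,0,0,2.47,0.55,0.0135,0.0315,0,0,0,2.47,0.55,0.0135,0.0315,0,0,0,2.47,0.55],
  squeeze=50,
)

```text
t: 1.3
ee_pos: [0.4447, -0.206, 0.2311]
eef_rot: [-3.141, 0.0, 0.969]
ft_force: [0.5, -0.6, 0.1]
opening: 0.553
grip_force: 0.0
```

>>> move_arm(
  series=[0.0135,0.0315,0,0,0,2.47,0.55,0.0135,0.0315,0,0,0,2.47,0.55,0.0135,0.0315,0,0,0,2.47,0.55,0.0135,0.0315,0,0,0,2.47,0.55,0.0135,0.0315,0,0,0,2.47,0.55,0.0135,0.0315,0,0,0,2.47,0.55,0.0135,0.0315,0,0,0,2.47,0.55,0.0135,0.0315,0,0,0,2.47,0.55,0.0135,0.0315,0,0,0,2.47,0.55,0.0135,0.0315,0,0,0,2.47,0.55,0.0135,0.0315,0,0,0,2.47,0.55,0.0135,0.0315,0,0,0,2.47,0.55],
)

```text
t: 2.5
ee_pos: [0.6068, 0.1717, 0.2308]
eef_rot: [-3.141, 0.0, 1.486]
ft_force: [0.8, -0.8, -0.5]
opening: 0.553
grip_force: 0.0
```

>>> move_arm(
  series=[0,0,-0.04,0,0,0,0.55,0,0,-0.04,0,0,0,0.55,0,0,0,0,0,0,0.55,0,0,0,0,0,0,0.55],
)

```text
t: 2.9
ee_pos: [0.6064, 0.1705, 0.1512]
eef_rot: [-3.14, 0.0, 1.484]
ft_force: [-0.1, -0.2, 0.3]
opening: 0.548
grip_force: 0.0
```

```bash
python3 - <<'E'
from h import *
s=sense(); print(s["t"],s["ee_pos"],np.degrees(s["eef_rot"]),s["opening"],s["ft_force"])
c=camera("scene"); cv2.imwrite("pics/s1.png",cv2.resize(c["color"][130:330,220:420],None,fx=3,fy=3))
E
```

```text
2.9 [0.60636208 0.17052995 0.15118904] [-1.79913853e+02  1.59281041e-02  8.50408885e+01] 0.5481110186084046 [-0.14953422 -0.24969147  0.29876522]
```

View pics/s1.png

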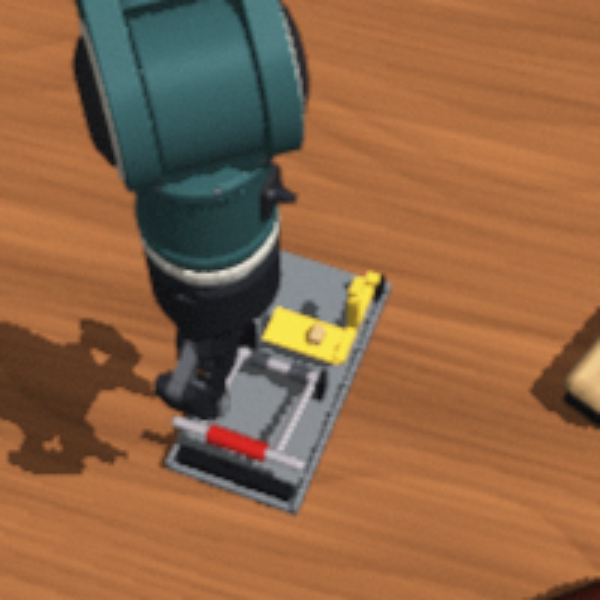

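The crop shows the open gripper above the sleeve (red at crop (237,443)). The offset is just parallax, because the fingers are 10 cm higher. The measured pose matches the bar, so I'm descending and closing.

>>> move_arm(
  series=[0.0005,0.001,-0.03,0,0,0,0.55,0,0,-0.03,0,0,0,0.55,0,0,-0.03,0,0,0,0.55,0,0,-0.015,0,0,0,0.55,0,0,-0.012,0,0,0,0.55,0,0,0,0,0,0,0.55],
)

```text
t: 3.55
ee_pos: [0.6072, 0.1716, 0.0343]
eef_rot: [-3.142, 0.0, 1.484]
ft_force: [-1.0, -0.4, 0.1]
opening: 0.551
grip_force: 0.0
```

>>> move_arm(
  series=[0,0,0,0,0,0,0,0,0,0,0,0,0,0,0,0,0,0,0,0,0,0,0,0,0,0,0,0,0,0,0,0,0,0,0,0,0,0,0,0,0,0],
  squeeze=50,
)

```text
t: 4.15
ee_pos: [0.6085, 0.1719, 0.0358]
eef_rot: [3.139, -0.001, 1.484]
ft_force: [0.6, -1.3, 6.2]
opening: 0.144
grip_force: 49.0
```

```bash
python3 - <<'E'
from h import *
s=sense(); print(s["t"],s["ee_pos"],np.degrees(s["eef_rot"]),s["opening"],s["ft_force"],s["grip_force"])
yaw=np.radians(-5); O=np.array([.5303,.1787])
# plan: arc offsets from a=0
a=np.concatenate([np.linspace(0,2.5,26)])
x=.08*np.cos(a+.262); z=.08*np.sin(a+.262)
P=np.stack([x*np.cos(yaw),x*np.sin(yaw),z],1)
print(np.round(np.diff(P,axis=0),4).tolist()); print(P[-1]-P[0])
E
```

```text
4.15 [0.60846557 0.1719487  0.03583621] [ 1.79827884e+02 -4.91371553e-02  8.50484465e+01] 0.14355863581821654 [ 0.59770537 -1.25541567  6.2226721 ] 48.981910943984985
[[-0.0024, 0.0002, 0.0076], [-0.0032, 0.0003, 0.0073], [-0.0039, 0.0003, 0.007], [-0.0046, 0.0004, 0.0065], [-0.0052, 0.0005, 0.0061], [-0.0058, 0.0005, 0.0055], [-0.0063, 0.0006, 0.0049], [-0.0068, 0.0006, 0.0042], [-0.0071, 0.0006, 0.0035], [-0.0075, 0.0007, 0.0028], [-0.0077, 0.0007, 0.002], [-0.0079, 0.0007, 0.0013], [-0.008, 0.0007, 0.0005], [-0.008, 0.0007, -0.0003], [-0.0079, 0.0007, -0.0011], [-0.0077, 0.0007, -0.0019], [-0.0075, 0.0007, -0.0027], [-0.0072, 0.0006, -0.0034], [-0.0068, 0.0006, -0.0041], [-0.0064, 0.0006, -0.0048], [-0.0059, 0.0005, -0.0054], [-0.0053, 0.0005, -0.006], [-0.0047, 0.0004, -0.0065], [-0.004, 0.0004, -0.0069], [-0.0033, 0.0003, -0.0073]]
[-0.15099837  0.01321065  0.00892235]
```

>>> move_arm(
  series=[-0.0024,0.0002,0.0076,0,0,0,0,-0.0032,0.0003,0.0073,0,0,0,0,-0.0039,0.0003,0.007,0,0,0,0,-0.0046,0.0004,0.0065,0,0,0,0,-0.0052,0.0005,0.0061,0,0,0,0,-0.0058,0.0005,0.0055,0,0,0,0,0,0,0,0,0,0,0],
)

```text
t: 4.85
ee_pos: [0.5864, 0.1737, 0.0767]
eef_rot: [3.132, -0.003, 1.484]
ft_force: [9.2, -0.7, -1.5]
opening: 0.145
grip_force: 49.3
```

```bash
python3 - <<'E'
from h import *
s=sense(); print(s["t"],s["ee_pos"],np.degrees(s["eef_rot"]),s["opening"],s["ft_force"],s["grip_force"])
c=camera("scene"); cv2.imwrite("pics/s2.png",cv2.resize(c["color"][150:320,230:400],None,fx=3.5,fy=3.5))
E
```

```text
4.85 [0.58636109 0.17371344 0.07665554] [ 1.79434730e+02 -1.48188659e-01  8.50314760e+01] 0.1449351581656841 [ 9.21752896 -0.72617639 -1.50755459] 49.250834584236145
```

View pics/s2.png

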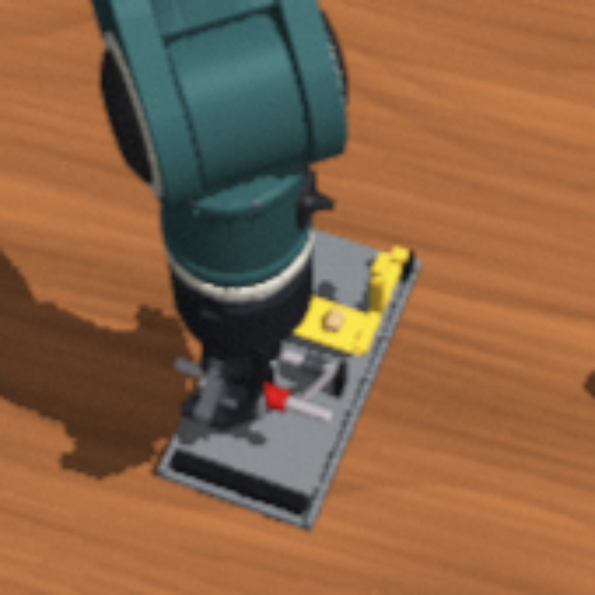

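The sleeve (crop (275,397)) is held and the arm is rising with it. I'm continuing along the arc.

>>> move_arm(
  series=[-0.0053,0.0006,0.0049,0,0,0,0,-0.0063,0.0006,0.0042,0,0,0,0,-0.0071,0.0006,0.0035,0,0,0,0,-0.0075,0.0007,0.0028,0,0,0,0,-0.0077,0.0007,0.002,0,0,0,0,-0.0079,0.0007,0.0013,0,0,0,0,-0.008,0.0007,0.0005,0,0,0,0,-0.008,0.0007,-0.0003,0,0,0,0,-0.0079,0.0007,-0.0011,0,0,0,0,-0.0077,0.0007,-0.0019,0,0,0,0,-0.0075,0.0007,-0.0027,0,0,0,0,0,0,0,0,0,0,0],
)

```text
t: 6.1
ee_pos: [0.5024, 0.1808, 0.0914]
eef_rot: [3.137, 0.002, 1.485]
ft_force: [-4.8, -6.7, 30.1]
opening: 0.141
grip_force: 58.0
```

```bash
cat > st.py <<'E'
from h import *
s=sense(); print(s["t"],s["ee_pos"],np.degrees(s["eef_rot"]),s["opening"],s["ft_force"],s["grip_force"])
d=s["ee_pos"]; x=(d[0]-.532)/np.cos(np.radians(5)); z=d[2]+.0152-.03
print("r",np.hypot(x,z),"a",np.arctan2(z,x)-.262)
E
python3 st.py
```

```text
6.1 [0.50241322 0.18079479 0.09139537] [1.79721766e+02 9.62099014e-02 8.50746208e+01] 0.1410269277678586 [-4.804252   -6.70521499 30.10929937] 58.029470443725586
r 0.0821518614617885 a 1.6786972504341677
```

>>> move_arm(
  series=[0,0,0.004,0,0,0,0,0,0,0,0,0,0,0,0,0,0,0,0,0,0],
)

```text
t: 6.4
ee_pos: [0.5035, 0.1806, 0.0923]
eef_rot: [3.137, -0.001, 1.484]
ft_force: [6.0, -1.9, -1.0]
opening: 0.144
grip_force: 54.8
```

```bash
python3 st.py; python3 - <<'E'
from h import *
for n in("top","scene"):
    c=camera(n); p=cloud(c); B,G,R=c["color"].astype(int).transpose(2,0,1)
    v,u=np.mgrid[0:480,0:640]
    a,b,t,d={"top":(295,355,192,285),"scene":(265,360,170,305)}[n]
    m=(R>110)&(G<60)&(B<60)&(u>a)&(u<b)&(v>t)&(v<d); print(n,m.sum(),np.nanmedian(p[m],0) if m.any() else 0)
    if n=="scene": cv2.imwrite("pics/s3.png",cv2.resize(c["color"][150:320,230:400],None,fx=3.5,fy=3.5))
E
```

```text
6.4 [0.50345846 0.18061234 0.09226587] [ 1.79732813e+02 -3.88401787e-02  8.50361420e+01] 0.1444564009984533 [ 5.97616869 -1.92481643 -1.01560454] 54.75553214550018
r 0.08259428306398424 a 1.6630421191952263
top 0 0
scene 32 [0.50626608 0.19408579 0.11166846]
```

View pics/s3.png

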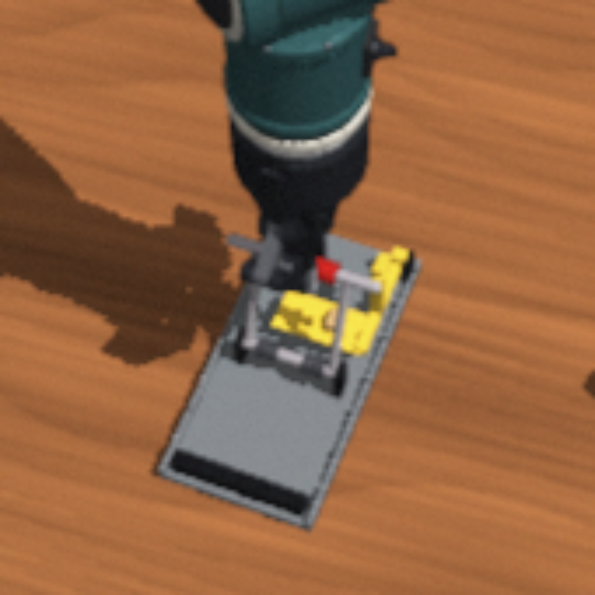

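The arm is past vertical, with the sleeve at crop (327,268), just ahead of the catch at (385,275). The force is down to spring level.

```bash
python3 - <<'E'
import numpy as np
a=np.linspace(1.70,2.53,12)+.262
P=.08*np.stack([np.cos(a)*.996,-np.cos(a)*.087,np.sin(a)],1)
print(np.round(np.diff(P,axis=0),4).tolist())
E
```

```text
[[-0.0055, 0.0005, -0.0025], [-0.0053, 0.0005, -0.0029], [-0.005, 0.0004, -0.0033], [-0.0048, 0.0004, -0.0037], [-0.0045, 0.0004, -0.004], [-0.0042, 0.0004, -0.0044], [-0.0038, 0.0003, -0.0047], [-0.0035, 0.0003, -0.0049], [-0.0031, 0.0003, -0.0052], [-0.0027, 0.0002, -0.0054], [-0.0023, 0.0002, -0.0056]]
```

>>> move_arm(
  series=[-0.0055,0.0005,-0.0025,0,0,0,0,-0.0053,0.0005,-0.0029,0,0,0,0,-0.005,0.0004,-0.0033,0,0,0,0,-0.0048,0.0004,-0.0037,0,0,0,0,-0.0045,0.0004,-0.004,0,0,0,0,0,0,0,0,0,0,0],
)

```text
t: 7.1
ee_pos: [0.4799, 0.1823, 0.0763]
eef_rot: [3.134, -0.001, 1.483]
ft_force: [8.6, -4.2, 1.8]
opening: 0.143
grip_force: 57.9
```

```bash
sed -i 's/.0152/.0128/' st.py; python3 st.py
```

```text
7.1 [0.47989312 0.18227055 0.07627115] [ 1.79577192e+02 -4.25801895e-02  8.49705302e+01] 0.1425100488523504 [ 8.6058454  -4.15638698  1.82428341] 57.87586212158203
r 0.07890063109720134 a 2.033527377634299
```

>>> move_arm(
  series=[-0.0042,0.0004,-0.0044,0,0,0,0,-0.0038,0.0003,-0.0047,0,0,0,0,-0.0035,0.0003,-0.0049,0,0,0,0,-0.0031,0.0003,-0.0052,0,0,0,0,-0.0027,0.0002,-0.0054,0,0,0,0,-0.0023,0.0002,-0.0056,0,0,0,0,0,0,0,0,0,0,0,0,0,0,0,0,0,0],
)

```text
t: 7.9
ee_pos: [0.4592, 0.1839, 0.0461]
eef_rot: [3.137, 0.0, 1.483]
ft_force: [4.8, -4.1, 5.9]
opening: 0.141
grip_force: 62.6
```

```bash
python3 st.py; python3 - <<'E'
from h import *
c=camera("scene"); cv2.imwrite("pics/s4.png",cv2.resize(c["color"][170:300,270:400],None,fx=4.5,fy=4.5,interpolation=cv2.INTER_CUBIC))
E
```

```text
7.9 [0.45921034 0.18394794 0.04609021] [1.79726413e+02 2.74875083e-02 8.49740330e+01] 0.14074707832980374 [ 4.8255036  -4.08469354  5.88508035] 62.61397182941437
r 0.07857183692985101 a 2.5030670388990943
```

View pics/s4.png

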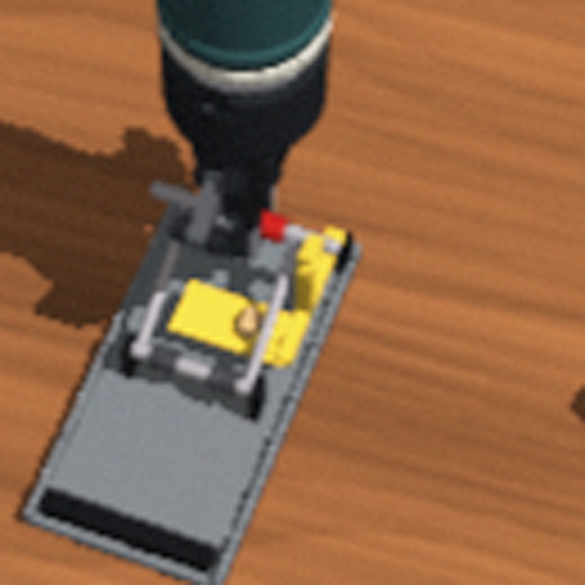

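The bar is at a≈2.50 and the catch at crop (325,245) appears to be over the bar end. Before opening, I'm easing back with the grip still on to check that the catch takes the load.

>>> move_arm(
  series=[0.0012,-0.0001,0.0028,0,0,0,0,0.0011,-0.0001,0.0028,0,0,0,0,0.0013,-0.0001,0.0027,0,0,0,0,0.0014,-0.0001,0.0027,0,0,0,0,0,0,0,0,0,0,0,0,0,0,0,0,0,0],
)

```text
t: 8.55
ee_pos: [0.4629, 0.1833, 0.0544]
eef_rot: [3.14, -0.0, 1.483]
ft_force: [9.9, -0.8, -23.3]
opening: 0.145
grip_force: 58.6
```

```bash
python3 st.py
```

```text
8.55 [0.46288844 0.18327339 0.05435011] [ 1.79905234e+02 -1.60319994e-02  8.49810982e+01] 0.14477747127545576 [  9.90089773  -0.77126508 -23.29112379] 58.6105477809906
r 0.07869624453300836 a 2.387955594646271
```

>>> move_arm(
  series=[0.0015,-0.0001,0.0026,0,0,0,0,0.0008,0,0.0013,0,0,0,0,0,0,0,0,0,0,0,0,0,0,0,0,0,0],
)

```text
t: 8.95
ee_pos: [0.4628, 0.1831, 0.0555]
eef_rot: [-3.138, -0.0, 1.484]
ft_force: [13.1, 3.8, -45.2]
opening: 0.14
grip_force: 55.5
```

```bash
python3 st.py
```

```text
8.95 [0.46282192 0.18306723 0.05547173] [-1.79800317e+02 -8.45674084e-03  8.50139174e+01] 0.14044945422294505 [ 13.1113436    3.76229295 -45.20599835] 55.49212396144867
r 0.07929036883593572 a 2.3758824794531788
```

The catch is holding the load, since the tool force reversed to -45 N. I'm going back to neutral and then opening.

>>> move_arm(
  series=[-0.002,0.0001,-0.0035,0,0,0,0,-0.0015,0.0001,-0.003,0,0,0,0,0,0,0,0,0,0,0,0,0,0,0,0,0,0],
)

```text
t: 9.35
ee_pos: [0.4622, 0.1835, 0.0536]
eef_rot: [3.139, 0.001, 1.483]
ft_force: [6.6, -4.0, -1.1]
opening: 0.141
grip_force: 59.9
```

```bash
python3 st.py
```

```text
9.35 [0.46223114 0.18351095 0.05358218] [1.79831678e+02 3.82461966e-02 8.49694167e+01] 0.14075392476983736 [ 6.64549254 -4.03418913 -1.07198911] 59.92288827896118
r 0.07892157567996734 a 2.400480356409853
```

>>> move_arm(
  series=[0,0,0,0,0,0,0.22,0,0,0,0,0,0,0.3,0,0,0,0,0,0,0.4,0,0,0,0,0,0,0.5,0,0,0,0,0,0,0.55,0,0,0,0,0,0,0.55,0,0,0,0,0,0,0.55],
)

```text
t: 10.05
ee_pos: [0.4601, 0.1849, 0.0533]
eef_rot: [-3.142, 0.0, 1.484]
ft_force: [0.4, 0.1, -0.2]
opening: 0.549
grip_force: 0.0
```

>>> move_arm(
  series=[0,0,0.01,0,0,0,0.55,0,0,0.03,0,0,0,0.55,0,0,0.04,0,0,0,0.55,0,0,0.04,0,0,0,0.55,0,0,0.04,0,0,0,0.55,0,0,0.03,0,0,0,0.55,0,0,0,0,0,0,0.55,0,0,0,0,0,0,0.55],
)

```text
t: 10.85
ee_pos: [0.4602, 0.1847, 0.2442]
eef_rot: [3.14, -0.0, 1.484]
ft_force: [-0.2, -0.2, -0.9]
opening: 0.547
grip_force: 0.0
```

```bash
python3 - <<'E'
from h import *
s=sense(); print(s["t"],s["ee_pos"],s["ft_force"])
c=camera("scene"); cv2.imwrite("pics/s5.png",cv2.resize(c["color"][150:310,110:400],None,fx=2.7,fy=2.7,interpolation=cv2.INTER_CUBIC))
p=cloud(c); B,G,R=c["color"].astype(int).transpose(2,0,1)
m=(R>110)&(G<60)&(B<60)&(p[...,2]<.13)&(p[...,2]>.03)
n,l,st,ce=cv2.connectedComponentsWithStats(m.astype(np.uint8))
for i in range(1,n):
    if st[i,4]>15: print(st[i],np.nanmedian(p[l==i],0))
E
```

```text
10.85 [0.4602358  0.18474575 0.24416869] [-0.18474983 -0.15801213 -0.87046926]
[156 143  18   9  90] [ 0.36832202 -0.26085341  0.05721535]
[163 179  19  10  91] [ 0.47461444 -0.18177805  0.07621813]
[314 213  19  10 100] [0.46350428 0.18278485 0.0768923 ]
[515 300  22  11 120] [0.53585319 0.6385449  0.05676194]
```

View pics/s5.png

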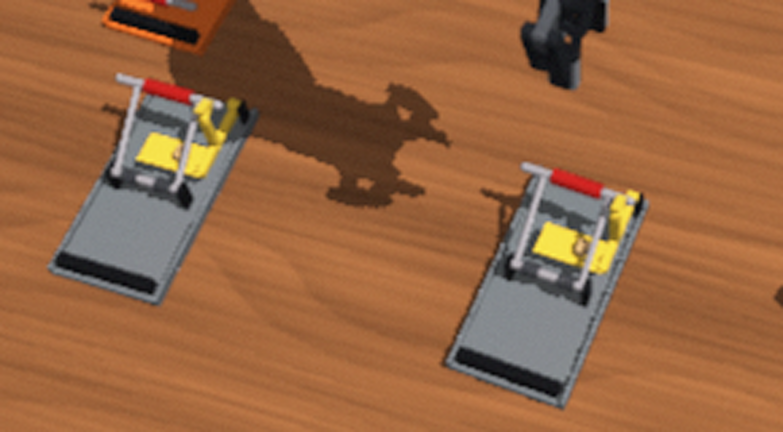

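Both traps are set: the bars are at crop (170,92) and (577,185), both with their tops about 76 mm up. The gripper is clear.

```bash
python3 -c "
from cell import job_done
print(job_done())"
```

```text
the job is handed in; nothing more can be done
None
```

The sprung trap's bar is drawn back and hooked by its catch, the other trap is still set, the gripper is clear of both, and I handed the job in at about 11 s; no verdict came back.

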